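# Load the spice tins into the sloping rail

## Task

Load both small capped spice tins into the sloping steel rail: set each one, the same way up as it stands, in the open upper end with its cap pointing downhill and let it slide down, so that both end up in a row inside the closed lower part against the stop. Leave the wide tin without a cap where it is.

Things in the scene. Friction and masses are not known exactly. Their poses are not given: they have to be found in the camera images.
- tin_a: First small spice tin: metal box with paper band, 64 (x) x 40 (y) x 50 (z) mm, with a round black cap, 28 across and 16 long, on its +x end only (cap axis 25 above the underside). 120 g, loose, stands on the counter at any heading. Origin: centre of the box's underside (box ends x = -32 and +32, cap end +48). Grip the upper half across the 40 mm width.
- tin_b: Second, identical small spice tin: metal box with paper band, 64 (x) x 40 (y) x 50 (z) mm, with a round black cap, 28 across and 16 long, on its +x end only (cap axis 25 above the underside). 120 g, loose, stands on the counter at any heading. Origin: centre of the box's underside (box ends x = -32 and +32, cap end +48). Grip the upper half across the 40 mm width.
- rack: Fixed slippery steel rail. Origin: on the counter below the stop's inner face, mid-width; x level, downhill; z up. Floor 60 wide, 25 above the counter at the stop, rising 28 deg towards -x for 290 mm of slope. First 170: tube, walls 62 high, lips above leave a 30 slot. Last 120: open top (and uphill end), walls 10 high; its middle is at x -203, floor 133 above the counter. Tins slide down by themselves; two fill 160. mm
- wide_tin: Bystander: plain metal tin without a cap, 90 x 62 x 50 mm high, too wide for the rail; origin: centre of its underside. To be left alone.

How it is judged:
At the end, for the whole second after the job is handed in: Both capped tins lie at rest one behind the other inside the rail's closed lower part, the same way up, caps downhill, the row closed up to within about 18 mm of the stop (x of rack in the frame of tin_a between 0.03 and 0.158 m and y of tin_a in the frame of rack between -0.02 and 0.02 m and z of tin_a in the frame of rack between 0.03 and 0.1 m and angle between each of tin_a, tin_b's own z axis and vertical below 0.75 rad and linear speed of each of tin_a, tin_b below 0.02 m/s and x of rack in the frame of tin_b between 0.03 and 0.158 m and y of tin_b in the frame of rack between -0.02 and 0.02 m and z of tin_b in the frame of rack between 0.03 and 0.1 m); the robot touches nothing.
It fails at once if the wide tin was moved by more than 40 mm (distance of wide_tin from where it was at the start of the episode above 0.04 m).
It also fails if it takes over 59 s, if anything falls off the work surface, if the arm or the gripper's body presses on something with over 40 N, if the wrist force passes 120 N, or if a joint passes its speed limit or range.

## Robot

A 6-joint arm with a two-finger parallel gripper is mounted at the origin on the work surface. World frame = base frame: x ahead of the robot, y to its left, z up, the work surface at z = 0. Lengths are in m, angles in rad, forces in N, time in s.
With the tool pointing down it reaches from about 0.25 to 0.8 m from the base axis. Payload 8.5 kg.
Tool frame: the origin (TCP) lies between the finger pads; the fingertips stand 19 mm ahead of it and the grasp point (between the pads) is the TCP (robot.finger_overhang is the y of the fingertips in the tool frame, in m); y points along the fingers, z is the direction in which the jaws open and shut, and the axes are right-handed (so a half turn about y gives the same grasp; the last joint's range is limited). The gripper opens to 85 mm and grips with 20 to 120 N. Pads are 22 mm wide; open, the fingers measure 114 mm over their backs; the gripper's body (76 mm by 85 mm) begins 54 mm behind the grasp point. The pads swing forward as they close: fully open they stand 13 mm farther back than shut.
Start: joints at [1.338, 0.238, -0.013, 1.319, 0, 1.571], TCP at [0.121, 0.511, 0.25] pointing down, gripper open.
Joint ranges: [-2.66, 2.66], [-1.03, 1.9], [-1.14, 1.46], [-1.82, 2.27], [-1.45, 1.34], [-3.14, 3.14]. Speed limits (rad/s): [2.22, 2.22, 2.79, 3.14, 3.14, 3.14].

## Interface

Orientations are given as a unit quaternion [x, y, z, w].
In Python, from cell import robot gives the robot as it stands. The module is installed in compiled form; this text tells all that it offers.
- The arm moves only by the shell command python3 -m crank 'ROWS' [OPENING] [FORCE]. ROWS is a JSON object of lists of equal length, an entry for each row: "dp": the shift along the world's x, y, z in m, a list of three; "yaw": the turn about the world's z in rad. In form: {"dp": [[x, y, z], ...], "yaw": [yaw, ...]}. A call has 1 to 20 rows; each row is the pose to reach, as a shift and turn from the pose commanded when the call began; what a row does not reach only later rows make up. A row lasts 1/10 s, in which the tool goes at most 50 mm and 8.59 degrees, less where a joint would pass 70% of its speed; a pose out of reach is approached as far as the arm can. A call with a gripper value outside its range is refused whole. OPENING is the gripper's target within -1 to 1 (shut at 1, half-way at 0, fully open at -1), set as the call begins (- or left out, the last holds). The fingers move at their own pace and stop on an object; FORCE is the grip in N (left out, the last holds). Time passes only in rows, so rows that repeat a pose let the fingers close. It gives the time, the measured TCP pose, the force and the opening at its end, in the units of the state.
- robot.read_state(): the state, without advancing time (a new reading comes with each control period).
- robot.grab_frame(name): name is "side" or "top" or "wrist"; returns (picture, depth): 400x640x3 uint8, red, green, blue; 400x640 float32, m along the optical axis (not along the pixel's ray), 0 where there is no reading.
- robot.camera_info(name): a dict with "intrinsics" (3x3 intrinsics, pixels), "k1" (the pictures are not rectified: a ray, as slopes to the right and down, at radius r is drawn at 1 + k1 r^2 times it, then the intrinsics apply), "xyz" and "rotation" of the camera in the world; the wrist camera has in their place "mount" (4x4, takes a point from camera to tool coordinates, whose origin is the TCP and whose axes are the tool frame's). Camera axes: x right, y up, looking along -z (the intrinsics and any distortion apply to the point x, -y, -z); pixel columns grow to the right and rows downward; lengths in m; the calibration is good to about 2 mm. A picture is of the moment at which its call begins: read the wrist's pose just before it. camera_info takes no time and is no camera call.
- robot.job_done(): hands the job in, once; it reports no verdict.
Trained networks look in the newest picture that a camera, given by its name, has taken for a name from the list of things; names that differ only in an ending like _2 or _b are one class to them, and where a whole thing is asked for, a point or a joint stands for the part that bears it (a point fixed in the world has none). Each returns a list of dicts, best first, with "score" (0 to 1); they miss things now and then, are a little off and sometimes report something else, mostly with a low value. They report only what shows in the picture. A call takes as long as a camera call.
- robot.find_in(query, camera): "pixel" ([row, column] in pixels, amid what is visible of it).
- robot.place_of(query, camera): "pixel" ([row, column] in pixels: a listed point, or the origin of a listed thing).
The state is a dict: "time": time; "joint_pos": joint angles; "dq": joint speeds; "joint_torque": joint torques, N m; "ee_pos": TCP position; "orientation": TCP orientation; "wrist_force": force on the tool from outside, world axes, zero at the start; "moment": the same for the moment, N m; "opening": opening from 0.0 (shut) to 1.0 (fully open).
Only numpy, scipy, OpenCV 4.12 (cv2) and the standard library are available. Lean on these libraries where they do the work, as an engineer would, in place of code of your own. Each camera call takes 0.05 s, during which the arm holds its last target.

## Working session

There is one attempt and no reset: what is moved stays moved. The work goes in short steps, Python scripts to look and compute and a shell command to move; the robot and the scene stay as the last step left them, time stands still between calls to the robot, and variables do not carry over. Pictures are saved under pics/ and viewed, and the job is handed in when it is done.

```bash
mkdir -p pics; cat > h.py <<'E'
import numpy as np, cv2
from cell import robot
def grab(n):
    return robot.grab_frame(n)
def save(img,fn): cv2.imwrite('pics/'+fn,cv2.cvtColor(img,cv2.COLOR_RGB2BGR))
def cloud(n,depth,T=None):
    ci=robot.camera_info(n);K=np.array(ci['intrinsics']);k1=ci['k1']
    h,w=depth.shape
    v,u=np.mgrid[0:h,0:w].astype(float)
    pts=np.stack([u.ravel(),v.ravel()],1)[:,None]
    und=cv2.undistortPoints(pts,K,np.array([k1,0,0,0.])).reshape(h,w,2)
    P=np.stack([und[...,0]*depth,-und[...,1]*depth,-depth],-1)
    if T is None:
        R=np.array(ci['rotation']); 
        if R.shape!=(3,3):
            from scipy.spatial.transform import Rotation as Ro
            R=Ro.from_quat(R).as_matrix()
        t=np.array(ci['xyz'])
    else: R=T[:3,:3];t=T[:3,3]
    W=P@R.T+t
    W[depth<=0]=np.nan
    return W
E
python3 - <<'E'
from h import *
for n in ('top','side'):
    i,d=grab(n); save(i,n+'0.png'); np.save(n+'.npy',cloud(n,d)); np.save(n+'i.npy',i)
    print(robot.camera_info(n)['xyz'])
    for q in ('tin_a','rack','wide_tin'):
        print(n,q,robot.place_of(q,n)[:3])
s=robot.read_state();print(s['time'],s['ee_pos'],s['orientation'],s['opening'])
E
```

```text
[ 0.47455116 -0.01976302  0.88170507]
top tin_a [{'pixel': [221.0, 460.7], 'score': 0.94}, {'pixel': [173.2, 371.8], 'score': 0.69}]
top rack [{'pixel': [197.5, 168.0], 'score': 0.66}]
top wide_tin [{'pixel': [249.5, 388.1], 'score': 0.79}]
[0.20027612 0.46243473 0.71438258]
side tin_a [{'pixel': [176.4, 319.9], 'score': 0.75}, {'pixel': [149.4, 395.1], 'score': 0.71}]
side rack [{'pixel': [321.8, 192.5], 'score': 0.85}]
side wide_tin [{'pixel': [198.6, 384.7], 'score': 0.96}]
0.4 [0.12110154 0.51076877 0.25017046] [ 0.70243171 -0.08211876  0.08210807 -0.70221397] 0.9993734217641603
```

View pics/top0.png

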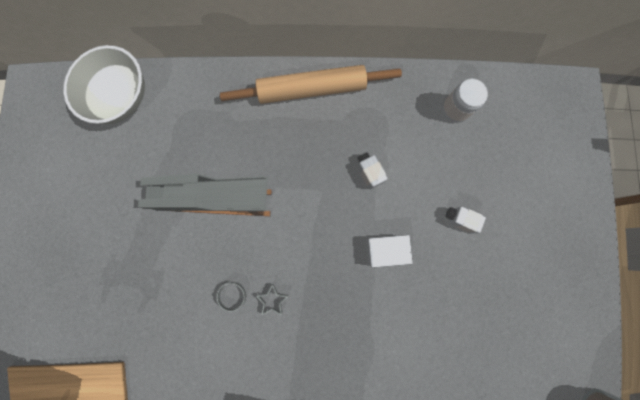

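View pics/side0.png

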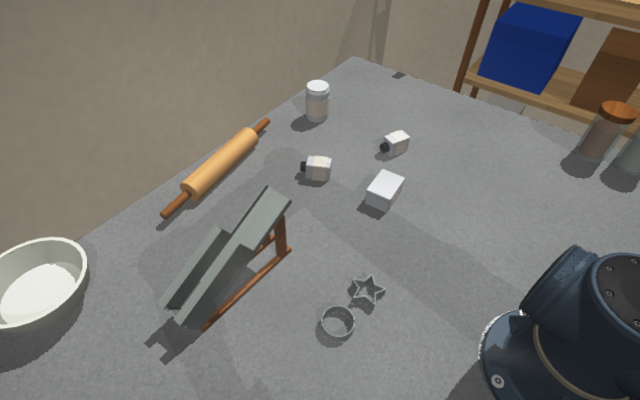

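The top view shows the capped tins at about pixels (row 170, col 372) and (row 218, col 468). The wide tin is at (250, 390), and the rail runs from column 140 to 272. Next I measure poses.

```bash
python3 - <<'E'
from h import *
W=np.load('top.npy')
print(robot.camera_info('top'))
def box(r0,r1,c0,c1,zlo,zhi):
    Q=W[r0:r1,c0:c1].reshape(-1,3);Q=Q[(Q[:,2]>zlo)&(Q[:,2]<zhi)];return Q
for nm,b in (('A',(145,195,350,392)),('B',(195,240,440,495)),('wide',(225,275,360,420))):
    Q=box(*b,0.042,0.06)
    r=cv2.minAreaRect((Q[:,:2]*1000).astype(np.float32));print(nm,len(Q),np.median(Q[:,2]),r)
    C=box(*b,0.015,0.041);print('  capmed',np.median(C,0),len(C))
for nm in('top','side'):
    W=np.load(nm+'.npy')
    for (c) in ([(195,150),(195,165),(195,180),(195,200),(195,215),(195,230),(195,250),(195,268),(182,250),(208,250),(185,170),(208,170)] if nm=='top' else [(305,172),(290,185),(260,210),(235,235),(225,245),(210,260),(200,275),(190,270),(208,288)]):
        print(nm,c,W[c].round(4))
E
python3 - <<'E'
import cv2
a=cv2.imread('pics/top0.png')[165:225,125:285];cv2.imwrite('pics/railz.png',cv2.resize(a,None,fx=5,fy=5,interpolation=cv2.INTER_CUBIC))
a=cv2.imread('pics/side0.png')[175:335,150:310];cv2.imwrite('pics/rails.png',cv2.resize(a,None,fx=3.7,fy=3.7,interpolation=cv2.INTER_CUBIC))
E
```

```text
{'intrinsics': array([[375.07148938,   0.        , 315.03082671],
       [  0.        , 375.07148938, 200.7788655 ],
       [  0.        ,   0.        ,   1.        ]]), 'k1': -0.09155873048136444, 'xyz': array([ 0.47455116, -0.01976302,  0.88170507]), 'rotation': array([ 0.03757134, -0.04671391, -0.7043253 ,  0.70734155])}
A 517 0.05093174986134674 ((650.3865356445312, -159.2388153076172), (75.17737579345703, 42.140872955322266), 27.866064071655273)
  capmed [ 0.66024409 -0.1433301   0.03446148] 139
B 508 0.050941979020519335 ((537.1065063476562, -375.83978271484375), (78.56583404541016, 41.54840850830078), 66.11510467529297)
  capmed [ 0.54211346 -0.34969421  0.03409496] 202
wide 1228 0.05200681852167677 ((463.5271301269531, -196.9479522705078), (64.61275482177734, 93.84882354736328), 4.7323784828186035)
  capmed [ 0.46045444 -0.15148606  0.02490385] 37
top (195, 150) [0.5844 0.34   0.0584]
top (195, 165) [0.5885 0.317  0.0293]
top (195, 180) [0.5855 0.2734 0.0521]
top (195, 200) [0.5823 0.22   0.078 ]
top (195, 215) [0.5791 0.1806 0.1028]
top (195, 230) [0.577  0.1453 0.1193]
top (195, 250) [0.5738 0.0999 0.1448]
top (195, 268) [0.5932 0.0804 0.0018]
top (182, 250) [0.5998 0.1005 0.1452]
top (208, 250) [0.5477 0.0989 0.1468]
top (185, 170) [0.6109 0.304  0.0354]
top (208, 170) [0.5519 0.2791 0.0937]
side (305, 172) [0.619  0.3329 0.048 ]
side (290, 185) [0.617  0.3007 0.0599]
side (260, 210) [0.615  0.2344 0.0838]
side (235, 235) [0.6056 0.172  0.1063]
side (225, 245) [0.6    0.1478 0.1182]
side (210, 260) [0.5908 0.1117 0.1372]
side (200, 275) [0.5747 0.0833 0.153 ]
side (190, 270) [0.596  0.0735 0.1602]
side (208, 288) [ 6.331e-01 -1.870e-02  5.000e-04]
```

View pics/railz.png

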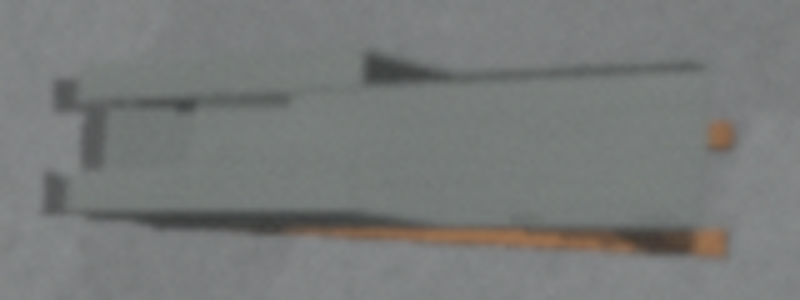

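View pics/rails.png

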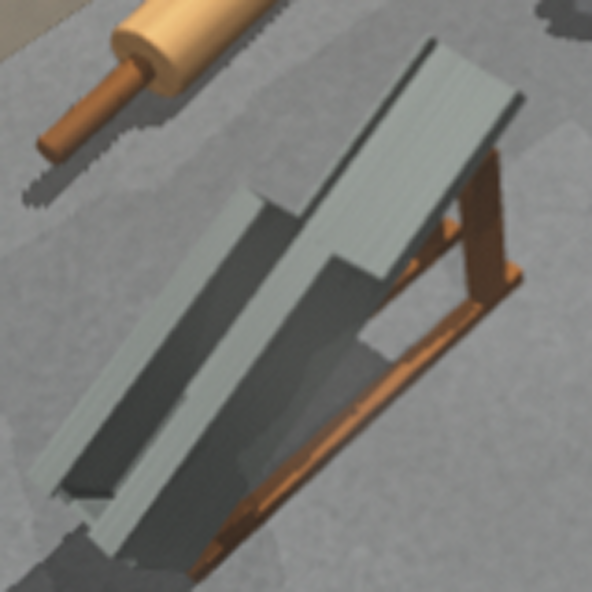

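```bash
python3 - <<'E'
from h import *
W=np.load('top.npy')
for nm,b in (('A',(145,195,350,392)),('B',(195,240,440,495)),('wide',(225,275,360,420))):
    Q=W[b[0]:b[1],b[2]:b[3]].reshape(-1,3);Q=Q[(Q[:,2]>.048)&(Q[:,2]<.06)]
    r=cv2.minAreaRect((Q[:,:2]*1000).astype(np.float32));print(nm,len(Q),Q.mean(0),r)
    cc=Q[:,:2]-Q[:,:2].mean(0);w,v=np.linalg.eigh(cc.T@cc/len(cc));print(np.sqrt(12*w),np.degrees(np.arctan2(v[1,1],v[0,1])))
# rail
for nm in('top','side'):
    W=np.load(nm+'.npy').reshape(-1,3)
    m=(W[:,0]>.5)&(W[:,0]<.68)&(W[:,1]>.04)&(W[:,1]<.4)&(W[:,2]>.02)
    P=W[m]
    for y in np.arange(.06,.36,.02):
        s=P[(abs(P[:,1]-y)<.004)]
        if len(s)>5:
            x=s[:,0];print(nm,y.round(2),len(s),'x',x.min().round(4),x.max().round(4),'z med',np.median(s[:,2]).round(4),s[:,2].max().round(4))
    S=P[(P[:,1]>.08)&(P[:,1]<.15)&(P[:,2]>.1)]
    for it in range(4):
        A=np.c_[S[:,:2],np.ones(len(S))];p=np.linalg.lstsq(A,S[:,2],rcond=None)[0];e=S[:,2]-A@p
        S=S[abs(e)<.005 if it==0 else abs(e)<.003]
    print(nm,p,len(S),'slope',np.degrees(np.arctan(np.hypot(*p[:2]))),'downhill dir',np.degrees(np.arctan2(-p[1],-p[0])),S.min(0),S.max(0))
E
```

```text
A 479 [ 0.64500968 -0.16117525  0.05117674] ((645.5469360351562, -161.81198120117188), (63.545318603515625, 41.69385528564453), 27.626243591308594)
[0.04044863 0.06307148] -150.6311465125422
B 465 [ 0.53398608 -0.38249909  0.05107627] ((534.1763916015625, -382.4359130859375), (64.08155822753906, 41.5602912902832), 66.20645904541016)
[0.0408235  0.06176353] 65.00805257696966
wide 1213 [ 0.46358547 -0.1963913   0.05204499] ((463.5271301269531, -196.9479522705078), (64.61275482177734, 93.84882354736328), 4.7323784828186035)
[0.06426791 0.09330315] 94.1903252753063
top 0.08 133 x 0.5423 0.6088 z med 0.156 0.1696
top 0.1 139 x 0.5433 0.6082 z med 0.1452 0.1592
top 0.12 120 x 0.5442 0.6103 z med 0.1346 0.1489
top 0.14 115 x 0.5451 0.6102 z med 0.124 0.1381
top 0.16 112 x 0.5461 0.6118 z med 0.1134 0.1269
top 0.18 116 x 0.547 0.6135 z med 0.1034 0.1279
top 0.2 140 x 0.5478 0.6122 z med 0.0941 0.1652
top 0.22 147 x 0.5488 0.6129 z med 0.0838 0.1598
top 0.24 109 x 0.5496 0.6143 z med 0.1365 0.148
top 0.26 111 x 0.5506 0.6146 z med 0.1289 0.1375
top 0.28 107 x 0.5515 0.6163 z med 0.1204 0.1257
[... 477 characters left out ...]
48 x 0.5464 0.6139 z med 0.1237 0.137
side 0.16 157 x 0.5481 0.6141 z med 0.113 0.1277
side 0.18 71 x 0.5485 0.6149 z med 0.1049 0.1223
side 0.2 145 x 0.5493 0.6155 z med 0.1161 0.1605
side 0.22 246 x 0.55 0.6181 z med 0.1286 0.1581
side 0.24 251 x 0.5508 0.6195 z med 0.1175 0.1474
side 0.26 258 x 0.5508 0.6192 z med 0.1091 0.1369
side 0.28 258 x 0.5521 0.6186 z med 0.0989 0.1261
side 0.3 275 x 0.5532 0.6207 z med 0.0821 0.114
side 0.32 266 x 0.5538 0.6218 z med 0.0788 0.1048
side 0.34 214 x 0.5546 0.622 z med 0.0842 0.0937
side [-0.00759901 -0.52466389  0.20122004] 920 slope 27.6868462613318 downhill dir 89.17020985653113 [0.54511922 0.08024438 0.11662071] [0.61184948 0.14978086 0.15706721]
```

```bash
python3 - <<'E'
from h import *
from scipy.spatial.transform import Rotation as Ro
s=robot.read_state();R=Ro.from_quat(s['orientation']).as_matrix();print(R.round(3));print(s['joint_pos'])
z=R[:,2];print('jaw heading',np.degrees(np.arctan2(z[1],z[0])))
E
```

```text
[[ 0.973 -0.     0.231]
 [-0.231 -0.     0.973]
 [ 0.    -1.    -0.   ]]
[ 1.33800980e+00  2.38334376e-01 -1.35903474e-02  1.31917920e+00
 -2.07471322e-05  1.57078681e+00]
jaw heading 76.66285987492179
```

```bash
python3 -m crank '{"dp": [[0.524,-0.672,0],[0.524,-0.672,0],[0.524,-0.672,0],[0.524,-0.672,0],[0.524,-0.672,0],[0.524,-0.672,0],[0.524,-0.672,0],[0.524,-0.672,0],[0.524,-0.672,0],[0.524,-0.672,0],[0.524,-0.672,0],[0.524,-0.672,0],[0.524,-0.672,0],[0.524,-0.672,0],[0.524,-0.672,0],[0.524,-0.672,0],[0.524,-0.672,0],[0.524,-0.672,0],[0.524,-0.672,0],[0.524,-0.672,0]], "yaw": [-2.412,-2.412,-2.412,-2.412,-2.412,-2.412,-2.412,-2.412,-2.412,-2.412,-2.412,-2.412,-2.412,-2.412,-2.412,-2.412,-2.412,-2.412,-2.412,-2.412]}' -1 40; cat >> h.py <<'E'
def st():
    from scipy.spatial.transform import Rotation as Ro
    s=robot.read_state();z=Ro.from_quat(s['orientation']).as_matrix()[:,2]
    print(round(s['time'],2),np.round(s['ee_pos'],4),'jaw',np.degrees(np.arctan2(z[1],z[0])).round(2),'F',np.round(s['wrist_force'],1),'op',round(s['opening'],3),'q',np.round(s['joint_pos'],2))
E
python3 -c "
from h import *
st()"
```

```text
time: 2.4
ee_pos: [0.6446, -0.1606, 0.2502]
orientation: [-0.174, 0.686, -0.685, 0.174]
wrist_force: [0.8, -0.1, -0.1]
opening: 1.002
2.4 [ 0.6446 -0.1606  0.2502] jaw -61.52 F [ 0.8 -0.1 -0.1] op 1.002 q [-0.24  0.49  0.36  1.45  0.    2.4 ]
```

```bash
cat >> h.py <<'E'
def wrist(fn):
    from scipy.spatial.transform import Rotation as Ro
    s=robot.read_state();T=np.eye(4);T[:3,:3]=Ro.from_quat(s['orientation']).as_matrix();T[:3,3]=s['ee_pos']
    i,d=grab('wrist');save(i,fn);return i,cloud('wrist',d,T@np.array(robot.camera_info('wrist')['mount'])),d
def tins(W,c,zlo=.047,zhi=.057,r=.07):
    Q=W.reshape(-1,3);Q=Q[np.isfinite(Q[:,0])];Q=Q[(Q[:,2]>zlo)&(Q[:,2]<zhi)&(np.hypot(Q[:,0]-c[0],Q[:,1]-c[1])<r)]
    print(len(Q),np.median(Q[:,2]),cv2.minAreaRect((Q[:,:2]*1000).astype(np.float32)))
E
python3 - <<'E'
from h import *
i,W,d=wrist('w1.png');tins(W,(.645,-.161))
E
```

```text
2385 0.04957094888954572 ((646.3640747070312, -162.52906799316406), (63.20751953125, 40.1458740234375), 27.627376556396484)
```

View pics/w1.png

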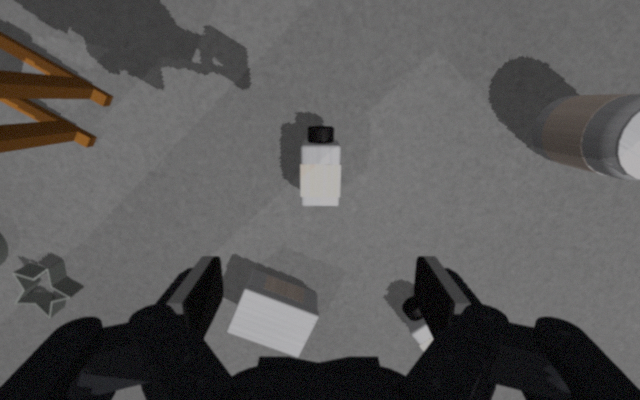

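The wrist view shows tin_a at pixel (172, 320), upright with its cap up-image, centred between the fingers. It reads (0.646, -0.1625) at heading 27.6°, which agrees with the top camera. I descend and grip.

```bash
python3 -m crank '{"dp": [[0.0015,-0.002,-0.05],[0.0015,-0.002,-0.1],[0.0015,-0.002,-0.14],[0.0015,-0.002,-0.17],[0.0015,-0.002,-0.2],[0.0015,-0.002,-0.21],[0.0015,-0.002,-0.21],[0.0015,-0.002,-0.21]], "yaw": [-0.013,-0.013,-0.013,-0.013,-0.013,-0.013,-0.013,-0.013]}' -1 40 && python3 -m crank '{"dp": [[0,0,0],[0,0,0],[0,0,0],[0,0,0],[0,0,0],[0,0,0],[0,0,0],[0,0,0]], "yaw": [0,0,0,0,0,0,0,0]}' 1 40
```

```text
time: 3.25
ee_pos: [0.6474, -0.1629, 0.0421]
orientation: [0.169, -0.686, 0.687, -0.17]
wrist_force: [0.0, 0.3, 0.1]
opening: 0.999
time: 4.05
ee_pos: [0.6471, -0.1634, 0.0413]
orientation: [0.169, -0.686, 0.687, -0.17]
wrist_force: [-0.6, 0.6, 6.7]
opening: 0.463
```

```bash
python3 -m crank '{"dp": [[0,0,0.03],[0,0,0.08],[0,0,0.13],[0,0,0.18],[0,0,0.22],[-0.01,0.04,0.22],[-0.02,0.08,0.22],[-0.03,0.12,0.22],[-0.04,0.16,0.22],[-0.05,0.2,0.22],[-0.06,0.24,0.22],[-0.069,0.282,0.22],[-0.069,0.282,0.22],[-0.069,0.282,0.22],[-0.069,0.282,0.22],[-0.069,0.282,0.22],[-0.069,0.282,0.22]], "yaw": [0,0,0,0.13,0.26,0.39,0.52,0.65,0.78,0.9,1.04,1.04,1.04,1.04,1.04,1.04,1.04]}' - 40; python3 - <<'E'
from h import *
st();i,W,d=wrist('w2.png')
i,d=grab('side');save(i,'s2.png')
E
```

```text
time: 5.75
ee_pos: [0.5778, 0.1177, 0.2602]
orientation: [-0.488, 0.512, -0.512, 0.488]
wrist_force: [0.2, 0.3, -0.8]
opening: 0.461
5.75 [0.5778 0.1177 0.2602] jaw -2.79 F [ 0.2  0.3 -0.8] op 0.461 q [ 0.2   0.35  0.17  1.39 -0.    1.82]
```

View pics/w2.png

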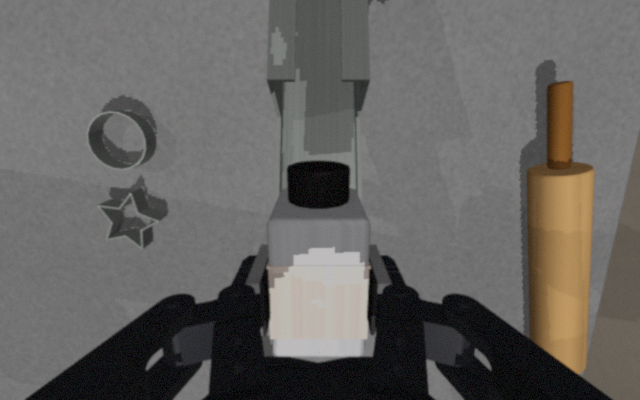

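View pics/s2.png

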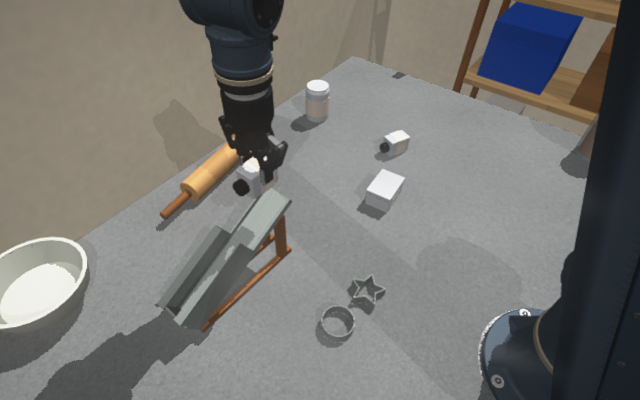

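The wrist view shows tin_a held with its cap (column 318) centred on the rail slot (column 318), and the cap points downhill. I lower it until the rear edge touches.

```bash
python3 -m crank '{"dp": [[0,0,-0.02],[0,0,-0.04],[0,0,-0.055],[0,0,-0.06],[0,0,-0.064],[0,0,-0.066],[0,0,-0.066]], "yaw": [0,0,0,0,0,0,0]}' - 20; 
```

```text
time: 6.55
ee_pos: [0.5779, 0.1188, 0.1947]
orientation: [0.488, -0.512, 0.512, -0.488]
wrist_force: [-0.2, -0.3, -1.6]
opening: 0.464
```

Now the tilting path, 20 mm down and 15 mm downhill, starting with half of it.

```bash
python3 -m crank '{"dp": [[0,0,-0.002],[0,0.002,-0.004],[0,0.004,-0.007],[0,0.006,-0.01],[0,0.007,-0.012],[0,0.007,-0.012]], "yaw": [0,0,0,0,0,0]}' - 20;  python3 - <<'E'
from h import *
i,W,d=wrist('w3.png')
i,d=grab('side');save(cv2.resize(i[90:250,180:340],None,fx=3.7,fy=3.7),'s3.png')
E
```

```text
time: 7.15
ee_pos: [0.5789, 0.1273, 0.1847]
orientation: [0.487, -0.511, 0.512, -0.49]
wrist_force: [-0.4, 4.9, 12.9]
opening: 0.455
```

View pics/s3.png

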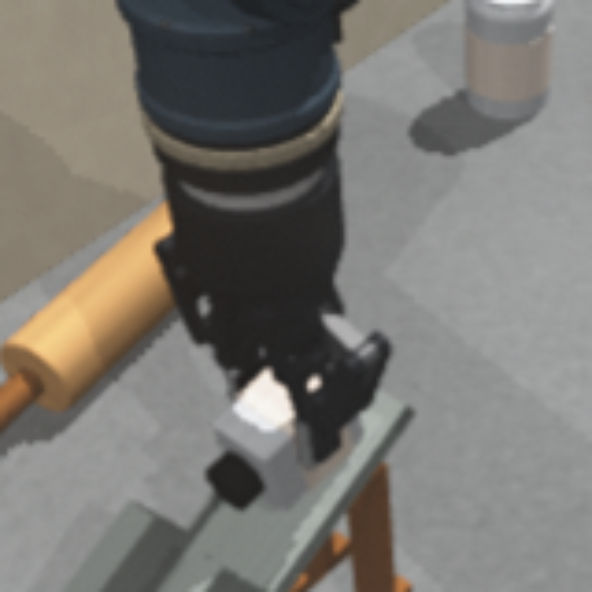

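View pics/w3.png

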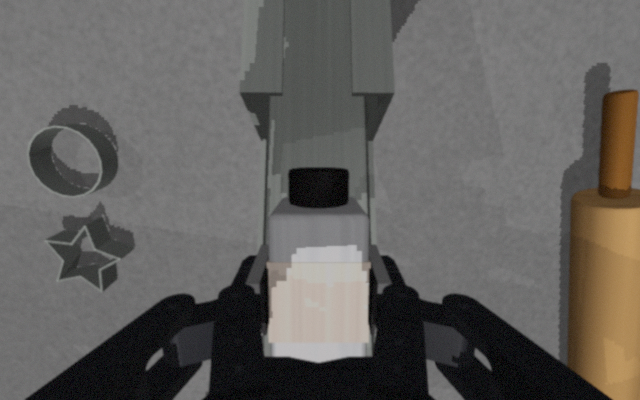

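Force is 13 N and the tin starts to tilt, so I continue along the path.

```bash
python3 -m crank '{"dp": [[0,0.002,-0.003],[0,0.004,-0.006],[0,0.007,-0.009],[0,0.008,-0.011],[0,0.008,-0.011]], "yaw": [0,0,0,0,0]}' - 20;  python3 - <<'E'
from h import *
i,W,d=wrist('w4.png')
i,d=grab('side');save(cv2.resize(i[90:250,180:340],None,fx=3.7,fy=3.7),'s4.png')
E
```

```text
time: 7.75
ee_pos: [0.5792, 0.135, 0.1734]
orientation: [0.487, -0.511, 0.512, -0.49]
wrist_force: [1.4, 4.4, 9.4]
opening: 0.464
```

View pics/s4.png

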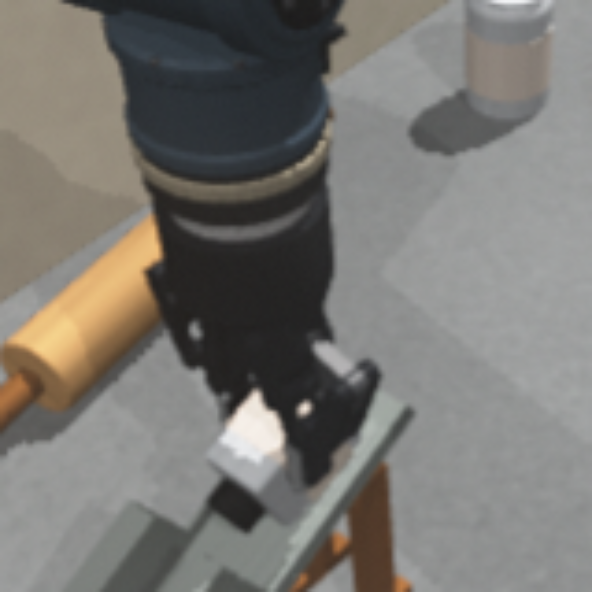

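View pics/w4.png

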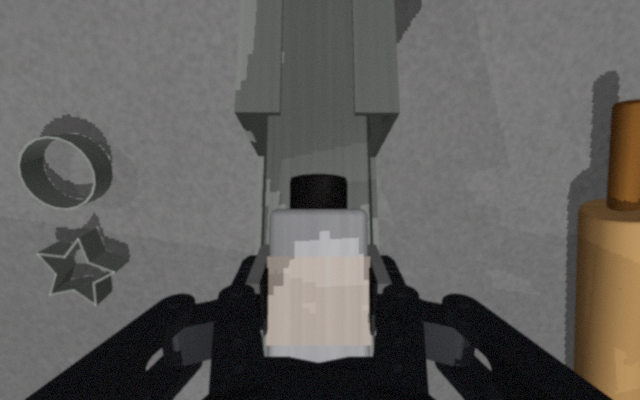

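The tin now lies almost parallel to the floor, with the cap on the slot axis (190, 318). I release it.

```bash
python3 -m crank '{"dp": [[0,0,0],[0,0,0],[0,0,0],[0,0,0],[0,0,0],[0,0,0]], "yaw": [0,0,0,0,0,0]}' -1 20;  python3 -m crank '{"dp": [[0,0,0.04],[0,0,0.08],[0,0,0.11],[0,0,0.11],[0,0,0.11]], "yaw": [0,0,0,0,0]}' -1 20;python3 - <<'E'
from h import *
i,W,d=wrist('w5.png')
i,d=grab('side');save(cv2.resize(i[150:340,140:330],None,fx=3,fy=3),'s5.png')
E
```

```text
time: 8.45
ee_pos: [0.5775, 0.1337, 0.1711]
orientation: [-0.488, 0.512, -0.512, 0.488]
wrist_force: [0.7, -0.6, -0.6]
opening: 0.999
time: 8.95
ee_pos: [0.5779, 0.1339, 0.2816]
orientation: [0.488, -0.511, 0.512, -0.488]
wrist_force: [0.0, -0.1, -1.7]
opening: 1.003
```

View pics/s5.png

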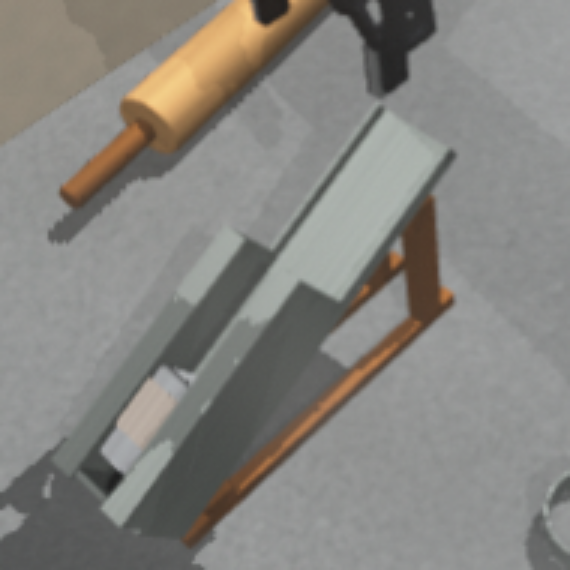

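View pics/w5.png

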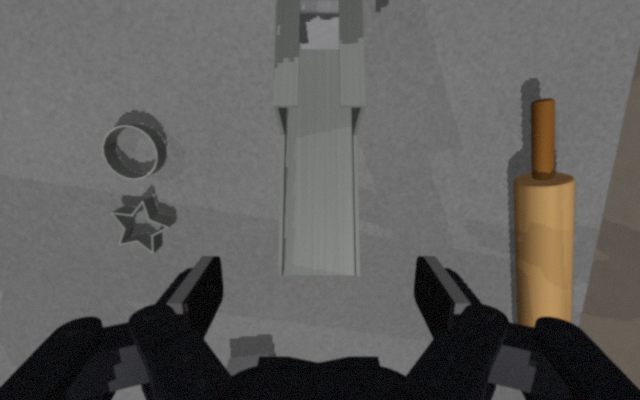

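tin_a slid down to the stop, cap downhill (side crop around (435, 140)). Next is tin_b.

```bash
python3 -m crank '{"dp": [[-0.003,-0.045,0],[-0.007,-0.09,0],[-0.01,-0.135,0],[-0.014,-0.18,0],[-0.018,-0.225,0],[-0.022,-0.27,0],[-0.026,-0.315,0],[-0.03,-0.36,0],[-0.033,-0.405,0],[-0.036,-0.45,-0.01],[-0.04,-0.49,-0.02],[-0.043,-0.516,-0.03],[-0.043,-0.516,-0.03],[-0.043,-0.516,-0.03],[-0.043,-0.516,-0.03],[-0.043,-0.516,-0.03],[-0.043,-0.516,-0.03]], "yaw": [-0.04,-0.08,-0.12,-0.16,-0.2,-0.24,-0.28,-0.32,-0.36,-0.38,-0.38,-0.38,-0.38,-0.38,-0.38,-0.38,-0.38]}' -1 40; python3 - <<'E'
from h import *
st();i,W,d=wrist('w6.png');tins(W,(.534,-.3825))
E
```

```text
time: 10.75
ee_pos: [0.535, -0.3812, 0.2519]
orientation: [0.383, -0.594, 0.595, -0.383]
wrist_force: [-0.1, 0.8, -0.1]
opening: 1.0
10.75 [ 0.535  -0.3812  0.2519] jaw -24.39 F [-0.1  0.8 -0.1] op 1.0 q [-0.62  0.47  0.34  1.44  0.    1.38]
2353 0.049620766319087795 ((534.787109375, -382.968017578125), (63.74098205566406, 39.94008255004883), 66.57454681396484)
```

View pics/w6.png

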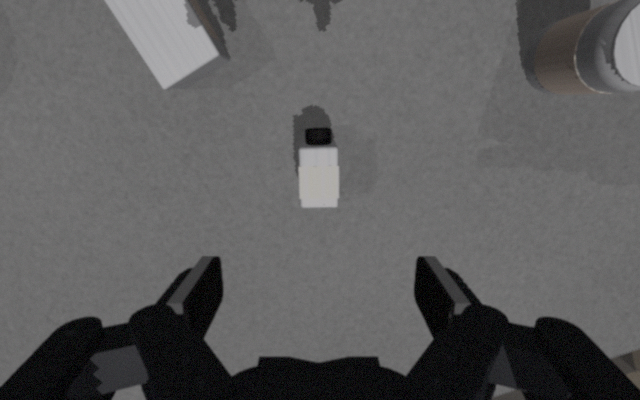

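tin_b is at pixel (175, 319), cap up-image and aligned with the fingers. I grip it the same way.

```bash
python3 -m crank '{"dp": [[0,-0.001,-0.05],[0,-0.001,-0.1],[0,-0.001,-0.14],[0,-0.001,-0.17],[0,-0.001,-0.2],[0,-0.001,-0.21],[0,-0.001,-0.21],[0,-0.001,-0.21]], "yaw": [0.015,0.015,0.015,0.015,0.015,0.015,0.015,0.015]}' -1 40 && python3 -m crank '{"dp": [[0,0,0],[0,0,0],[0,0,0],[0,0,0],[0,0,0],[0,0,0],[0,0,0],[0,0,0]], "yaw": [0,0,0,0,0,0,0,0]}' 1 40; python3 -c "
from h import *
st()"
```

```text
time: 11.6
ee_pos: [0.5354, -0.3836, 0.0428]
orientation: [0.387, -0.591, 0.592, -0.387]
wrist_force: [0.3, 0.9, 0.0]
opening: 1.001
time: 12.4
ee_pos: [0.535, -0.3836, 0.0423]
orientation: [0.387, -0.591, 0.592, -0.387]
wrist_force: [-0.2, 0.5, 7.0]
opening: 0.462
12.4 [ 0.535  -0.3836  0.0423] jaw -23.61 F [-0.2  0.5  7. ] op 0.462 q [-0.62  0.59 -0.01  0.97 -0.    1.36]
```

```bash
python3 -m crank '{"dp": [[0,0,0.03],[0,0,0.08],[0,0,0.13],[0,0,0.18],[0.002,0.02,0.219],[0.006,0.06,0.219],[0.01,0.105,0.219],[0.014,0.15,0.219],[0.018,0.195,0.219],[0.022,0.24,0.219],[0.026,0.285,0.219],[0.03,0.33,0.219],[0.034,0.375,0.219],[0.037,0.42,0.219],[0.04,0.46,0.219],[0.043,0.49,0.219],[0.043,0.502,0.219],[0.043,0.502,0.219],[0.043,0.502,0.219],[0.043,0.502,0.219]], "yaw": [0,0,0,0,0.03,0.06,0.09,0.12,0.16,0.2,0.24,0.28,0.32,0.364,0.364,0.364,0.364,0.364,0.364,0.364]}' - 40; python3 - <<'E'
from h import *
st();i,W,d=wrist('w7.png')
E
```

```text
time: 14.4
ee_pos: [0.5775, 0.1174, 0.2603]
orientation: [0.488, -0.512, 0.512, -0.487]
wrist_force: [0.6, 0.1, -1.5]
opening: 0.462
14.4 [0.5775 0.1174 0.2603] jaw -2.83 F [ 0.6  0.1 -1.5] op 0.462 q [ 0.2   0.35  0.17  1.39 -0.    1.82]
```

View pics/w7.png

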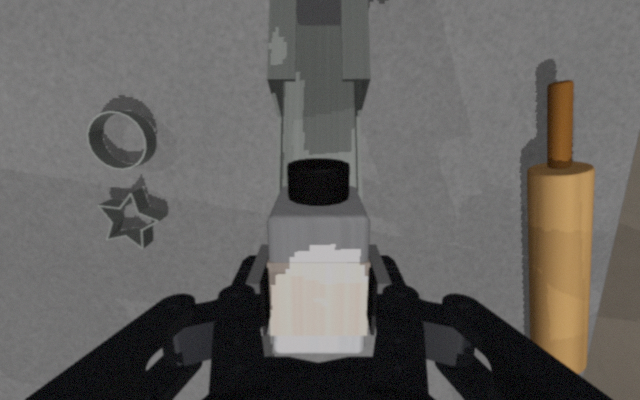

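tin_b hangs just as tin_a did, with the cap at (182, 318) on the slot axis, so I use the same path.

```bash
python3 -m crank '{"dp": [[0,0,-0.02],[0,0,-0.04],[0,0,-0.055],[0,0,-0.06],[0,0,-0.064],[0,0,-0.066],[0,0,-0.066]], "yaw": [0,0,0,0,0,0,0]}' - 20; python3 -m crank '{"dp": [[0,0,-0.002],[0,0.002,-0.004],[0,0.004,-0.007],[0,0.006,-0.01],[0,0.007,-0.012],[0,0.007,-0.012]], "yaw": [0,0,0,0,0,0]}' - 20;python3 -m crank '{"dp": [[0,0.002,-0.003],[0,0.004,-0.006],[0,0.007,-0.009],[0,0.008,-0.011],[0,0.008,-0.011]], "yaw": [0,0,0,0,0]}' - 20;  python3 - <<'E'
from h import *
i,W,d=wrist('w8.png')
i,d=grab('side');save(cv2.resize(i[90:250,180:340],None,fx=3.7,fy=3.7),'s8.png')
E
```

```text
time: 15.15
ee_pos: [0.5779, 0.1186, 0.1947]
orientation: [0.488, -0.512, 0.512, -0.488]
wrist_force: [-0.7, -0.1, -1.5]
opening: 0.462
time: 15.75
ee_pos: [0.5791, 0.1274, 0.1851]
orientation: [0.486, -0.511, 0.512, -0.49]
wrist_force: [-0.3, 6.7, 14.2]
opening: 0.46
time: 16.25
ee_pos: [0.5794, 0.1351, 0.1737]
orientation: [0.486, -0.511, 0.512, -0.49]
wrist_force: [1.7, 4.2, 10.2]
opening: 0.459
```

View pics/s8.png

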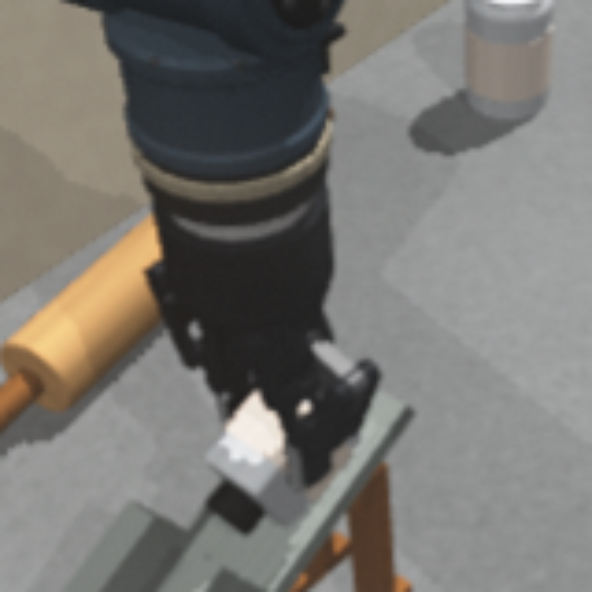

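The tilt matches the first tin, with the cap at (505, 235) just ahead of the tube mouth. I release it.

```bash
python3 -m crank '{"dp": [[0,0,0],[0,0,0],[0,0,0],[0,0,0],[0,0,0],[0,0,0]], "yaw": [0,0,0,0,0,0]}' -1 20;  python3 -m crank '{"dp": [[0,0,0.04],[0,0,0.08],[0,0,0.11],[0,-0.04,0.14],[0,-0.09,0.16],[0,-0.14,0.16],[0,-0.19,0.16],[0,-0.19,0.16],[0,-0.19,0.16],[0,-0.19,0.16],[0,-0.19,0.16],[0,-0.19,0.16]], "yaw": [0,0,0,0,0,0,0,0,0,0,0,0]}' -1 20;python3 - <<'E'
from h import *
W0=np.load('top.npy')
i,d=grab('side');save(cv2.resize(i[150:340,140:330],None,fx=3,fy=3),'s9.png');Ws=cloud('side',d)
it,dt=grab('top');save(cv2.resize(it[160:230,125:285],None,fx=5,fy=5),'t9.png');W=cloud('top',dt)
# points within slot: relative to rail
u=np.array([.0467,1,0]);u/=np.linalg.norm(u)
for nm,w in(('top',W),('side',Ws)):
    P=w.reshape(-1,3);P=P[np.isfinite(P[:,0])]
    xc=.5767+.0467*(P[:,1]-.1)
    P=P[(abs(P[:,0]-xc)<.011)&(P[:,1]>.05)&(P[:,1]<.36)]
    fl=.025+.5317*(.325-P[:,1]);h=(P[:,2]-fl)*.883;s=(.325-P[:,1])/.883+h*np.tan(0)-h*.5317*-1*0
    s=(.325-P[:,1])*.883+(P[:,2]-.025)*.4695
    for a in np.arange(-.01,.2,.005):
        m=abs(s-a)<.0025
        if m.sum()>2: print(nm,a.round(3),'h',(np.median(h[m])*1000).round(1))
E
```

```text
time: 16.95
ee_pos: [0.5776, 0.1337, 0.1711]
orientation: [-0.488, 0.512, -0.512, 0.488]
wrist_force: [0.2, -0.0, -0.5]
opening: 0.996
time: 18.15
ee_pos: [0.5777, -0.0548, 0.3312]
orientation: [-0.488, 0.511, -0.511, 0.488]
wrist_force: [0.2, 0.9, 0.4]
opening: 1.004
top 0.0 h 43.1
top 0.005 h 39.6
top 0.02 h 49.6
top 0.025 h 49.4
top 0.03 h 51.2
top 0.035 h 50.9
top 0.04 h 51.0
top 0.045 h 50.4
top 0.05 h 50.6
top 0.055 h 51.5
top 0.06 h 50.5
top 0.065 h 50.4
top 0.07 h 50.7
top 0.075 h 49.9
top 0.08 h 45.9
top 0.085 h 46.0
top 0.1 h 50.1
top 0.105 h 50.8
top 0.11 h 49.9
top 0.115 h 50.6
top 0.12 h 50.7
top 0.125 h 51.0
top 0.13 h 50.7
top 0.135 h 50.4
top 0.14 h 50.5
top 0.145 h 50.6
top 0.15 h 50.6
top 0.155 h 50.4
top 0.16 h 26.0
top 0.165 h 11.8
top 0.17 h 0.2
top 0.175 h 0.2
top 0.18 h 0.8
top 0.185 h 0.6
top 0.19 h 0.3
top 0.195 h 0.7
side -0.005 h 43.1
side 0.0 h 43.4
side 0.005 h 36.3
side 0.01 h 37.1
side 0.015 h 47.1
side 0.02 h 49.4
side 0.025 h 49.0
side 0.03 h 49.1
side 0.035 h 48.8
side 0.04 h 48.3
side 0.045 h 49.0
side 0.05 h 48.8
side 0.055 h 48.5
side 0.06 h 48.7
side 0.065 h 48.7
side 0.07 h 48.0
side 0.075 h 48.5
side 0.08 h 35.0
side 0.085 h -72.9
side 0.09 h -74.6
side 0.095 h -78.3
side 0.1 h -78.5
side 0.105 h -82.1
side 0.11 h -85.1
side 0.115 h -87.1
side 0.12 h -88.8
side 0.125 h -91.7
side 0.13 h -94.9
side 0.135 h -97.3
side 0.14 h -100.2
side 0.145 h -102.8
side 0.15 h -106.4
side 0.155 h -108.1
side 0.16 h -112.1
side 0.165 h -115.1
side 0.17 h -1.5
side 0.175 h -1.4
side 0.18 h -1.6
side 0.185 h -0.7
side 0.19 h -0.9
side 0.195 h -0.1
```

View pics/s9.png

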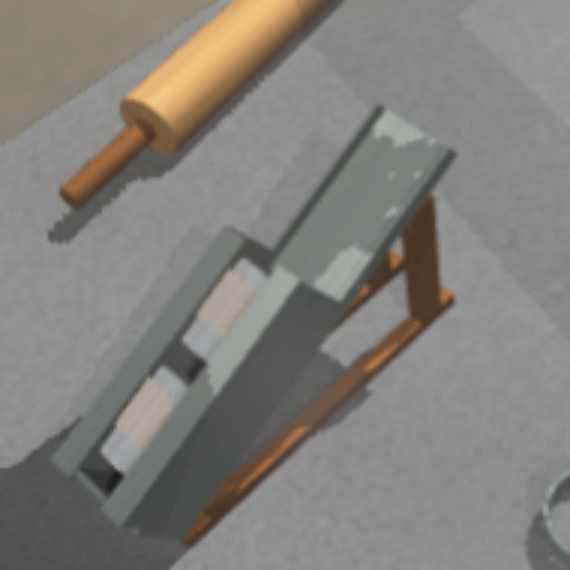

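View pics/t9.png

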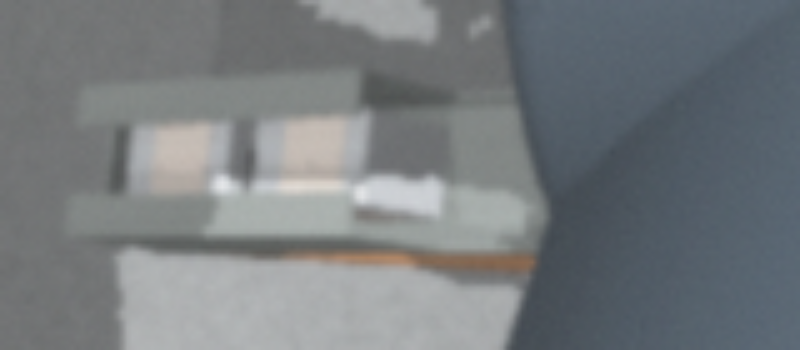

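Both tins are seated: tin bodies at about 17–79 mm and 95–158 mm from the stop along the slope, caps downhill, tops 50 mm above the floor. I check the wide tin and hand in.

```bash
python3 - <<'E'
from h import *
i,d=grab('side');Ws=cloud('side',d);tins(Ws,(.4635,-.197),.045,.057)
tins(np.load('side.npy'),(.4635,-.197),.045,.057)
st();print(robot.job_done())
E
```

```text
742 0.05116479758083553 ((465.3636169433594, -196.11131286621094), (66.33817291259766, 95.67646026611328), 4.680478096008301)
741 0.05103284214683024 ((465.7400207519531, -195.876708984375), (66.68632507324219, 96.3651123046875), 4.406764507293701)
18.3 [ 0.5777 -0.0554  0.3313] jaw -2.67 F [-0.5 -0.1  0.1] op 1.004 q [-0.1   0.33  0.32  1.56  0.    1.52]
the job is handed in; nothing more can be done
None
```

Both small tins are in the closed lower part of the rail, caps downhill and against the stop, and I handed the job in at 18.3 s. I gripped each tin across its width, pressed it gently flat onto the open slope (wrist force up to about 14 N) and let it slide down.

**Tins in the rail:** the top-camera depth puts the two bodies at about 17–79 mm and 95–158 mm from the stop along the slope. That matches a closed-up row of 160 mm, with tops about 50 mm above the floor, so both are still upright. The side picture shows the same. Its depth gave the first tin as 15–78 mm but had no usable reading on the second tin, because the view through the slot was blocked.

**Wide tin:** it reads within 0.5 mm of where it started.

**Gripper:** it was open and clear of everything, with about 0 N at the wrist, when I handed in. I checked the tins' positions only once after the second slide and did not measure their speed.

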